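Unlatch the middle-sized ball coupler and hold it off its ball

ROBOT

A 7-joint arm with a two-finger parallel gripper is mounted at the origin on a cart in front of the work surface, level with it; the furniture and walls round the work are solid. World frame = base frame: x ahead of the robot, y to its left, z up, the work surface at z = 0. Lengths are in m, angles in rad, forces in N, time in s.
With the tool pointing down it reaches from about 0.4 to 0.85 m from the base axis. Payload 10.4 kg.
Tool frame: the origin (TCP) lies at the centre of the arm's flange, where the gripper is bolted on; the fingertips stand 182 mm ahead of it and the grasp point (between the pads) lies r.grasp_offset ahead of it (r.grasp_offset is the distance from the TCP to the grasp point, in m); z points along the fingers, y is the line along which they close (so a half turn about z gives the same grasp; the last joint's range is limited). The gripper opens to 87 mm and grips with 3 to 60 N. Pads are 19 mm wide; open, the fingers measure 117 mm over their backs; the gripper's body (75 mm by 190 mm) begins 51 mm behind the grasp point.
Start: joints at [1.26, 0.332, -0.065, 1.46, 0.022, 1.35, -0.088], TCP at [0.177, -0.599, 0.405] pointing down, gripper open.
Joint ranges: [-2.6, 2.6], [-0.5, 2.12], [-1.47, 1.34], [0.16, 2.42], [-1.27, 4.41], [0.06, 2.06], [-2.6, 2.6]. Speed limits (rad/s): [2.22, 2.22, 2.79, 2.79, 3.14, 3.14, 3.14].

INTERFACE

Orientations are given as a unit quaternion [x, y, z, w].
In Python, from bench import status, vision, job, spotter, r gives the robot as it stands. The module is installed in compiled form; this text tells all that it offers.
- The arm moves only by the tool play_rows, never from a script. Its argument "series" is a list of rows, each a list of 6 numbers: the shift along the tool's x, y, z each as a share of 150 mm, from -1 to 1, then the turn, a rotation vector about the tool's x, y, z each as a share of 30 degrees, from -1 to 1. In form: [[x, y, z, ax, ay, az], ...]. A call has 1 to 5 rows; each row is the pose to reach, as a shift and turn from the pose commanded when the call began, along the tool's axes at that moment; what a row does not reach only later rows make up. A row lasts 1/10 s, in which the tool goes at most 50 mm and 8.59 degrees, less where a joint would pass 70% of its speed; a pose out of reach is approached as far as the arm can. A call with a number of a shift or a turn outside -1 to 1 is refused whole. A call with a gripper value outside its range is refused whole. "fingers" is the opening, from -1 (shut) to 1 (fully open), set as the call begins (left out, the last holds). The fingers move at their own pace and stop on an object; "squeeze" is the grip in N (left out, the last holds). Time passes only in rows, so rows that repeat a pose let the fingers close. It gives the time, the measured TCP pose, the force, the opening and the grip force at its end, in the units of the state.
- status.read_state(): the state, without advancing time (a new reading comes with each control period).
- vision.camera(name): name is "scene" or "top"; returns the picture (400x640x3 uint8, blue, green, red); there is no depth.
- vision.calibration(name): a dict with "fx", "fy", "cx", "cy" (pixels), "rvec" (rotation vector, rad) and "tvec" (3), from world to camera coordinates, as OpenCV has them. Camera axes: x right, y down, z forward; pixel columns grow to the right and rows downward; lengths in m; the calibration is good to about 2 mm. A picture is of the moment at which its call begins. calibration takes no time and is no camera call.
- job.close_job(): hands the job in; it is judged then, once.
Trained networks look in the newest picture that a camera, given by its name, has taken for a name from the list of things; names that differ only in an ending like _2 or _b are one class to them, and where a whole thing is asked for, a point or a joint stands for the part that bears it (a point fixed in the world has none). Each returns a list of dicts, best first, with "conf" (0 to 1); they miss things now and then, are a little off and sometimes report something else, mostly with a low value. They report only what shows in the picture. A call takes as long as a camera call. They do not tell look-alikes from the thing itself.
- spotter.boxes_of(camera, name): "point" ([x, y, z] in m, in world coordinates, good to about 4 mm: the middle of the surface that is visible of it).
- spotter.regions_of(camera, name): "pixels" (400x640 bool, what is visible of it).
The state is a dict: "time": time; "joint_positions": joint angles; "joint_vel": joint speeds; "joint_torque": joint torques, N m; "ee_pos": TCP position; "eef_rot": TCP orientation; "ft_force": force on the tool from outside, world axes, zero at the start; "torque": the same for the moment, N m; "width": finger opening in m; "grip_force": force on a finger pad.
Only numpy, scipy, OpenCV 4.12 (cv2) and the standard library are available. Lean on these libraries where they do the work, as an engineer would, in place of code of your own. Each camera call takes 0.05 s, during which the arm holds its last target. There are 200 camera calls.

TASK

Three look-alike drawbar couplers of the bench shaker are parked on ball stands; the middle-sized one is due for inspection. Grip the black latch knob on top of that one, pull it sideways against its spring until it stops, and with the latch held open lift the coupler and its tongue straight up off the ball; finish still holding it there, still and level, about 12 cm above where it sat and clear of its stand. Do not wrench it, leave the other two couplers latched on their balls, and do not disturb the other things on the bench.

Things in the scene. Friction and masses are not known exactly. Their poses are not given: they have to be found in the camera images.
- small_stand: fixed stand of the small coupler: dark steel plate 59 mm wide, 10 mm thick, with a neck carrying a steel ball of 18 mm diameter (centre 50 mm above the worktop) and under the tongue a U saddle whose cheeks reach 62 mm above the worktop. Origin on the worktop below the ball; -x runs from ball to saddle
- small_coupler: small coupler, loose, about 0.24 kg with latch: aluminium housing 33 mm wide over the ball, steel tongue bar 14 mm wide, 124 mm long over all. Origin at the ball's centre while seated; -x along the tongue, z up, +y away from the latch side. Housing from 13 mm below the origin to 15 mm above: clear of the ball after rising 22 mm. Centre of mass within about 10 mm of the knob's axis
- small_latch (a joint): latch slide of the small coupler, m: 0 shut (a fork under the ball locks it on), 0.018 at its stop, pulled along the coupler's -y; ball surely free from 0.012. Its spring pulls shut with 3.6 N at 0, 7.2 N at 0.018: hold it out until the coupler is off the ball; after that it may slide shut, the coupler shifting sideways under the knob
- small_knob (a point): grip point of the small coupler's black latch knob, above the ball while shut, 89 mm above the worktop: upright block 24 mm (coupler x) by 14 mm (coupler y), 36 mm high; this point is on its axis, 16 mm below its top, 20 mm above the flat strap it stands on. It moves with the latch; pull the latch and lift the coupler by this knob
- middle_stand: fixed stand of the middle coupler: dark steel plate 67 mm wide, 10 mm thick, with a neck carrying a steel ball of 26 mm diameter (centre 50 mm above the worktop) and under the tongue a U saddle whose cheeks reach 62 mm above the worktop. Origin on the worktop below the ball; -x runs from ball to saddle
- middle_coupler: middle coupler, loose, about 0.36 kg with latch: aluminium housing 41 mm wide over the ball, steel tongue bar 20 mm wide, 153 mm long over all. Origin at the ball's centre while seated; -x along the tongue, z up, +y away from the latch side. Housing from 16 mm below the origin to 19 mm above: clear of the ball after rising 29 mm. Centre of mass within about 10 mm of the knob's axis
- middle_latch (a joint): latch slide of the middle coupler, m: 0 shut (a fork under the ball locks it on), 0.018 at its stop, pulled along the coupler's -y; ball surely free from 0.012. Its spring pulls shut with 3.6 N at 0, 7.2 N at 0.018: hold it out until the coupler is off the ball; after that it may slide shut, the coupler shifting sideways under the knob
- middle_knob (a point): grip point of the middle coupler's black latch knob, above the ball while shut, 93 mm above the worktop: upright block 24 mm (coupler x) by 14 mm (coupler y), 36 mm high; this point is on its axis, 16 mm below its top, 20 mm above the flat strap it stands on. It moves with the latch; pull the latch and lift the coupler by this knob
- large_stand: fixed stand of the large coupler: dark steel plate 75 mm wide, 10 mm thick, with a neck carrying a steel ball of 34 mm diameter (centre 50 mm above the worktop) and under the tongue a U saddle whose cheeks reach 62 mm above the worktop. Origin on the worktop below the ball; -x runs from ball to saddle
- large_coupler: large coupler, loose, about 0.51 kg with latch: aluminium housing 49 mm wide over the ball, steel tongue bar 26 mm wide, 183 mm long over all. Origin at the ball's centre while seated; -x along the tongue, z up, +y away from the latch side. Housing from 18 mm below the origin to 23 mm above: clear of the ball after rising 35 mm. Centre of mass within about 10 mm of the knob's axis
- large_latch (a joint): latch slide of the large coupler, m: 0 shut (a fork under the ball locks it on), 0.018 at its stop, pulled along the coupler's -y; ball surely free from 0.012. Its spring pulls shut with 3.6 N at 0, 7.2 N at 0.018: hold it out until the coupler is off the ball; after that it may slide shut, the coupler shifting sideways under the knob
- large_knob (a point): grip point of the large coupler's black latch knob, above the ball while shut, 97 mm above the worktop: upright block 24 mm (coupler x) by 14 mm (coupler y), 36 mm high; this point is on its axis, 16 mm below its top, 20 mm above the flat strap it stands on. It moves with the latch; pull the latch and lift the coupler by this knob
- middle_ball (a point): centre of the 26 mm ball on the middle stand, fixed, 50 mm above the worktop
- jar: bystander: purple glass staining jar with lid, 40x46x51 mm; origin at the centre of its underside, loose
- can: bystander: white objective can with ribbed screw cap, 38 mm diameter, 49 mm high; origin at the centre of its underside, loose
- eyepiece: bystander: black spare eyepiece standing on its wide end, 40 mm diameter, 42 mm high; origin at the centre of its underside, loose
- dish: bystander: petri dish with lid, 67 mm across, 14 mm high; origin at the centre of its underside, loose
There are look-alikes about, which are no part of the job. What is shaped like the small_coupler but green is not meant.

How it is judged:
By the outcome, as a careful person would: the job done as asked, in the order asked, and still so for the second after the job is handed in, while the arm keeps its last pose, push and grip.
It also fails if it takes over 32 s, if anything falls off the work surface, if the arm or the gripper's body presses on something with over 40 N, if the wrist force passes 120 N, or if a joint passes its speed limit or range.

## Working session

There is one attempt and no reset: what is moved stays moved. The work goes in short steps, Python scripts to look and compute and a tool call to move; the robot and the scene stay as the last step left them, time stands still between calls to the robot, and variables do not carry over. Pictures are saved under pics/ and viewed, at most 10 in all, crops included, and the job is handed in when it is done.

Besides the shell and the picture viewer there is one more tool, called after "Request:" in YAML: its name, and indented under it one key for each argument. play_rows: Moves the arm, as the interface text tells. Shift numbers are shares of 150 mm and turn numbers shares of 30 degrees, none past 1 either way. Its arguments: {"type":"object","properties":{"series":{"type":"array","items":{"type":"array","items":{"type":"number"}}},"fingers":{"type":"number"},"squeeze":{"type":"number"}},"required":["series"]}

```bash
mkdir -p pics; cat > h.py <<'E'
import numpy as np, cv2
from bench import status, vision, job, spotter, r
def cal(n):
    c=vision.calibration(n);K=np.array([[c['fx'],0,c['cx']],[0,c['fy'],c['cy']],[0,0,1.]])
    return K,np.array(c['rvec'],float).reshape(3,1),np.array(c['tvec'],float).reshape(3,1)
def proj(n,P):
    K,rv,t=cal(n);return cv2.projectPoints(np.array(P,float).reshape(-1,3),rv,t,K,None)[0].reshape(-1,2)
def onz(n,uv,z):
    K,rv,t=cal(n);R=cv2.Rodrigues(rv)[0];C=(-R.T@t).ravel();d=R.T@np.linalg.inv(K)@np.array([uv[0],uv[1],1.])
    return C+d*(z-C[2])/d[2]
def tri(a,b):
    Ps=[]
    for n in('scene','top'):
        K,rv,t=cal(n);Ps.append(K@np.hstack([cv2.Rodrigues(rv)[0],t]))
    X=cv2.triangulatePoints(Ps[0],Ps[1],np.array(a,float).reshape(2,1),np.array(b,float).reshape(2,1));return (X[:3]/X[3]).ravel()
E
python3 - <<'E'
from h import *
for n in('scene','top'):
    cv2.imwrite(f'pics/{n}0.png',vision.camera(n))
    K,rv,t=cal(n);print(n,K[0,0],(-cv2.Rodrigues(rv)[0].T@t).ravel())
    for o in('small_knob','middle_knob','large_knob','middle_coupler','small_coupler','large_coupler','jar','can','eyepiece','dish'):
        for d in spotter.boxes_of(n,o)[:4]: print(o,round(d['conf'],2),np.round(d['point'],3),proj(n,d['point'])[0].round())
s=status.read_state();print(s,r.grasp_offset)
E
```

```text
scene 409.3435453472536 [-0.27042363  0.49468132  0.87782955]
small_knob 0.57 [ 0.455 -0.589  0.032] [426. 180.]
small_knob 0.47 [ 0.557 -0.111  0.074] [304. 206.]
middle_knob 0.75 [0.503 0.294 0.074] [192. 275.]
middle_knob 0.22 [0.438 0.311 0.013] [201. 309.]
large_knob 0.67 [0.654 0.122 0.078] [224. 219.]
middle_coupler 0.77 [0.492 0.298 0.059] [194. 282.]
middle_coupler 0.43 [0.499 0.293 0.076] [193. 275.]
small_coupler 0.85 [ 0.556 -0.104  0.057] [303. 212.]
small_coupler 0.59 [ 0.452 -0.598  0.021] [427. 182.]
large_coupler 0.91 [0.633 0.137 0.059] [224. 229.]
jar 0.7 [0.491 0.298 0.058] [194. 282.]
jar 0.69 [0.387 0.097 0.045] [280. 274.]
jar 0.69 [0.504 0.297 0.072] [191. 276.]
can 0.74 [0.664 0.277 0.037] [176. 249.]
eyepiece 0.47 [ 0.519 -0.243  0.024] [343. 209.]
dish 0.71 [ 0.671 -0.076  0.004] [276. 210.]
dish 0.34 [0.636 0.139 0.058] [222. 229.]
top 492.3188462935899 [ 0.28070172 -0.14428271  1.7637336 ]
middle_knob 0.4 [0.509 0.281 0.071] [189. 214.]
middle_coupler 0.9 [0.491 0.288 0.063] [188. 219.]
small_coupler 0.51 [ 0.468 -0.603  0.02 ] [441. 224.]
large_coupler 0
[... 279 characters left out ...]
ions': array([ 1.26041057,  0.33219894, -0.06473757,  1.46007428,  0.02158926,
        1.34990699, -0.08852519]), 'joint_vel': array([ 0.00139699,  0.00048676,  0.00038266,  0.00214576, -0.00035813,
        0.00112286,  0.00074198]), 'joint_torque': array([-3.28443593e-04, -6.23058414e+01,  2.40928133e-02, -3.90129948e+01,
       -6.12182915e-02,  3.16972251e-02,  4.57307237e-05]), 'ee_pos': array([ 0.17743237, -0.59929648,  0.40478857]), 'eef_rot': array([9.89664503e-01, 1.43402122e-01, 2.90507256e-05, 4.87946736e-05]), 'ft_force': array([ 0.09168401, -0.62416296, -0.4473098 ]), 'torque': array([-0.01408458,  0.02005768,  0.0192529 ]), 'grip_force': 0.0, 'width': 0.08695155243694538} 0.1635
```

View pics/scene0.png

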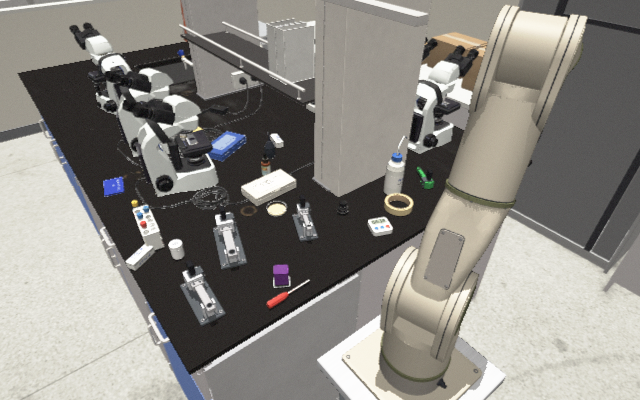

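View pics/top0.png

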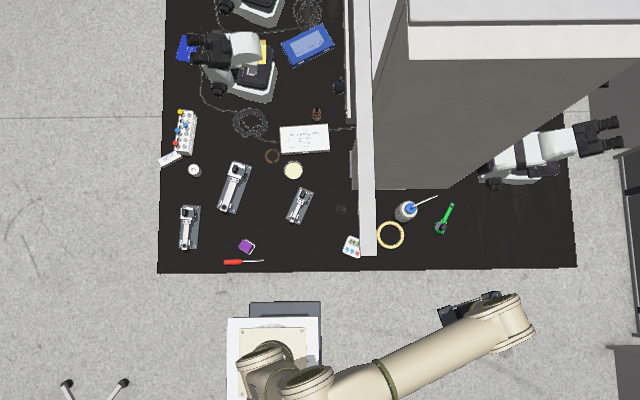

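Scene view: couplers at about (203,295), (229,240) and (304,218), the green look-alike at (426,180), and a tall partition between the arm's hand and the couplers. In the top view they are at (189,225), (235,185) and (299,205). Next I'll measure their sizes in one enlarged crop.

```bash
python3 - <<'E'
from h import *
t=vision.camera('top'); s=cv2.imread('pics/scene0.png')
a=[cv2.resize(t[y-37:y+38,x-37:x+38],(266,266),interpolation=cv2.INTER_CUBIC) for x,y in((189,225),(235,185),(299,205))]
b=[cv2.resize(s[y-37:y+38,x-37:x+38],(266,266),interpolation=cv2.INTER_CUBIC) for x,y in((203,290),(229,238),(304,215))]
cv2.imwrite('pics/crop.png',np.vstack([np.hstack(a),np.hstack(b)]))
for o in('small_stand','middle_stand','large_stand','small_coupler','middle_coupler','large_coupler'):
    for n in ('top','scene'):
        for d in spotter.regions_of(n,o)[:3]:
            ys,xs=np.nonzero(d['pixels']); z=0.01 if 'stand' in o else .07
            P=np.array([onz(n,p,z)[:2] for p in zip(xs,ys)],np.float32)
            R=cv2.minAreaRect(P);print(n,o,round(d['conf'],2),(xs.mean().round(),ys.mean().round()),np.round(R[0],3),np.round(R[1],3),round(R[2],1))
E
```

```text
top small_stand 0.93 (np.float64(299.0), np.float64(209.0)) [ 0.541 -0.098] [0.057 0.127] 65.9
scene small_stand 0.56 (np.float64(304.0), np.float64(229.0)) [ 0.542 -0.097] [0.057 0.136] 66.0
top middle_stand 0.95 (np.float64(192.0), np.float64(229.0)) [0.471 0.294] [0.067 0.157] 85.8
scene middle_stand 0.75 (np.float64(202.0), np.float64(305.0)) [0.467 0.296] [0.068 0.161] 85.0
top large_stand 0.7 (np.float64(236.0), np.float64(193.0)) [0.611 0.134] [0.075 0.183] 69.1
scene large_stand 0.62 (np.float64(229.0), np.float64(250.0)) [0.609 0.138] [0.078 0.19 ] 69.9
top small_coupler 0.76 (np.float64(443.0), np.float64(222.0)) [ 0.482 -0.602] [0.04  0.118] 60.9
top small_coupler 0.74 (np.float64(300.0), np.float64(203.0)) [ 0.528 -0.1  ] [0.04 0.12] 67.9
scene small_coupler 0.63 (np.float64(304.0), np.float64(212.0)) [ 0.539 -0.095] [0.04  0.172] 61.2
scene small_coupler 0.6 (np.float64(425.0), np.float64(178.0)) [ 0.436 -0.551] [0.054 0.132] 45.5
scene middle_coupler 0.97 (np.float64(197.0), np.float64(284.0)) [0.468 0.296] [0.052 0.199] 84.4
scene middle_coupler 0.73 (np.float64(224.0), np.float64(214.0)) [0.69  0.099] [0.037 0.07 ] 67.5
scene middle_coupler 0.68 (np.float64(202.0), np.float64(305.0)) [0.417 0.309] [0.063 0.148] 85.8
top large_coupler 0.75 (np.float64(233.0), np.float64(183.0)) [0.6   0.129] [0.06  0.177] 76.9
top large_coupler 0.63 (np.float64(194.0), np.float64(228.0)) [0.464 0.278] [0.066 0.153] 84.4
top large_coupler 0.44 (np.float64(187.0), np.float64(223.0)) [0.462 0.285] [0.142 0.048] 1.5
scene large_coupler 0.94 (np.float64(226.0), np.float64(231.0)) [0.612 0.142] [0.057 0.245] 63.2
scene large_coupler 0.24 (np.float64(276.0), np.float64(209.0)) [ 0.606 -0.036] [0.057 0.061] 52.4
```

View pics/crop.png

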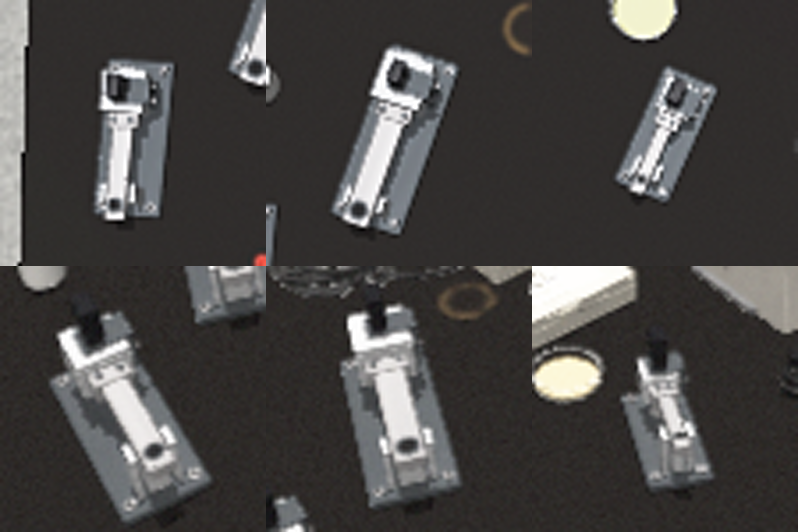

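The stand widths, measured at plate height in both views, decide it. At scene (202,300)/top (190,225) the plate is 67 mm, so this is the middle one. At scene (229,245)/top (235,185) it is 75 mm (large), and at scene (304,220)/top (299,205) 57 mm (small). The green one at (426,180) is the look-alike. In the crop's left column the knob stands on the housing, and its latch bracket points to world −y. Next I'll measure the knob and the partition.

```bash
python3 - <<'E'
from h import *
np.set_printoptions(precision=4,suppress=True)
print('panel end top',tri((427,19),(368,256)),tri((427,19),(377,256)))
print('panel base',onz('scene',(347,192),0),onz('scene',(318,178),0))
for z in(0,.3,.5,.6,.7): print(z,onz('top',(360,256),z)[:2],onz('top',(377,256),z)[:2],onz('top',(360,170),z)[:2],onz('scene',(425,19),z)[:2])
im={n:vision.camera(n) for n in('scene','top')}
W={'scene':(178,255,212,300),'top':(176,203,200,224)}
for n,(x0,y0,x1,y1) in W.items():
    c=im[n][y0:y1,x0:x1].max(2).astype(int)
    print(n,x0,y0)
    print('\n'.join(' '.join(f'{v:3d}' for v in row) for row in c[:(22 if n=='scene' else 99)]))
for n in im:
  for o in('middle_knob','middle_latch'):
    for d in spotter.regions_of(n,o)[:2]:
        ys,xs=np.nonzero(d['pixels']);print(n,o,d['conf'],xs.mean(),ys.mean(),xs.min(),xs.max(),ys.min(),ys.max())
E
```

```text
panel end top [ 0.3259 -0.2701  0.656 ] [ 0.3299 -0.2876  0.6518]
panel base [ 0.607  -0.3413  0.    ] [ 0.7426 -0.3135  0.    ]
0 [ 0.3576 -0.3125] [ 0.3567 -0.3732] [ 0.6712 -0.3212] [ 2.0801 -2.5259]
0.3 [ 0.3445 -0.2839] [ 0.3438 -0.3343] [ 0.6048 -0.2911] [ 1.2768 -1.4936]
0.5 [ 0.3358 -0.2648] [ 0.3352 -0.3083] [ 0.5605 -0.2711] [ 0.7413 -0.8054]
0.6 [ 0.3314 -0.2553] [ 0.3309 -0.2953] [ 0.5384 -0.261 ] [ 0.4735 -0.4613]
0.7 [ 0.3271 -0.2457] [ 0.3266 -0.2824] [ 0.5162 -0.251 ] [ 0.2057 -0.1172]
scene 178 255
173 171 163 155 149 130  79  43  48  42  47  42  45  46  42  44  47  47  45  44  41  46  42  45  48  45  42  45  45  43  41  44  46  50
176 170 165 156 145 100  51  44  44  49  43  46  44  48  48  47  45  45  41  46  46  49  44  45  48  46  44  47  45  42  47  44  44  51
176 167 168 155 109  50  39  42  47  49  44  42  46  44  47  39  47  43  42  45  46  46  40  42  44  44  46  47  45  40  40  43  40  44
169 161 172 121  53  29  41  45  46  43  45  42  44  43  39  44  48  41  43  47  44  42  46  41  46  50  44  42  45  45  48  46  45  42
105  63  39  28  36  35  41  47  46
[... 3958 characters left out ...]
16
 48  48  48  43  46  79  88 122 116 140 140 155 177 218 239 239  83  87  80  78  76  86 132 104
 47  47  47  46  52  99 150 229 193 232 231 233 225 228 212  51  84  87  78  75  77  96 132  91
 48  48  48  46  55 105 125 159 142 233 231 225 128 185 200  53  73  76  77  87  97 136 133  80
 47  47  46  47  62 126 154 193 157 231 229 222 157 178 188  60  74  77  95 134 134 132 132  71
 48  47  48  45  62 127 141 193 219 215 218 215 224 220 162  65  75  87 132 131 132 132 131  59
scene middle_knob 0.5 192.98237885462555 269.84140969162996 185 204 260 278
scene middle_latch 0.61 193.4 270.5842105263158 186 204 262 278
scene middle_latch 0.49 229.01790633608815 251.27548209366392 213 246 228 269
```

Request:
play_rows:
  series:
    - [0,-0.2,-0.2,0,0,0]
    - [0,-0.5,-0.5,0,0,0]
    - [0,-0.8,-0.8,0,0,0]
    - [0,-1,-1,0,0,0]
    - [0,-1,-1,0,0,0]
  fingers: 0

```text
time: 2.55
ee_pos: [0.1341, -0.453, 0.5592]
eef_rot: [0.99, 0.143, 0.001, 0.003]
ft_force: [-0.3, -0.2, 0.9]
width: 0.0552
grip_force: 0.0
```

```bash
python3 - <<'E'
from h import *
np.set_printoptions(precision=4,suppress=True)
print(status.read_state()['joint_positions'])
for z in(.65,.4,.2,0): print(z,proj('scene',[.33,-.28,z]),proj('top',[.33,-.28,z]))
print('tape',onz('top',(390,235),0),onz('scene',(398,205),0)); print('block corner',onz('scene',(347,192),0),onz('scene',(390,172),0))
# fit knob box
kx,ky,_=onz('top',(183.3,211.7),.109);print(kx,ky)
S=cv2.imread('pics/scene0.png');T=cv2.imread('pics/top0.png')
yaw=np.radians(-4.5);c,s=np.cos(yaw),np.sin(yaw)
def box(zs):return [[kx+c*a-s*b,ky+s*a+c*b,z] for z in zs for a,b in((.012,.007),(.012,-.007),(-.012,-.007),(-.012,.007))]
out=[]
for n,im,(x,y) in(('scene',vision.camera('scene'),(193,270)),('top',T,(188,213))):
    g=cv2.resize(im[y-20:y+20,x-20:x+20],(400,400),interpolation=cv2.INTER_NEAREST)
    g=np.clip(g.astype(int)*2,0,255).astype(np.uint8)
    p=proj(n,box((.109,.073)));print(n,p.round(1).tolist())
    q=((p-[x-20,y-20]+.5)*10).astype(np.int32)
    cv2.polylines(g,[q[:4]],True,(0,0,255),1);cv2.polylines(g,[q[4:]],True,(0,255,0),1);out.append(g)
cv2.imwrite('pics/fit.png',np.hstack(out))
cv2.imwrite('pics/sc1.png',vision.camera('scene'))
E
```

```text
[ 1.2687 -0.0412 -0.0793  1.5662 -0.003   1.6105 -0.0936]
0.65 [[425.6493  20.5442]] [[373.0576 255.4819]]
0.4 [[409.0366 124.6807]] [[362.1491 259.6736]]
0.2 [[398.8737 188.3865]] [[355.9194 262.0674]]
0 [[390.6353 240.0289]] [[351.0955 263.921 ]]
tape [ 0.4312 -0.4225  0.    ] [ 0.44   -0.4318 -0.    ]
block corner [ 0.607  -0.3413  0.    ] [ 0.6043 -0.5628  0.    ]
0.5107124324428269 0.2920385294786584
scene [[185.0, 261.8], [190.3, 259.6], [193.6, 265.3], [188.2, 267.5], [187.6, 271.4], [192.7, 269.2], [196.0, 274.9], [190.8, 277.1]]
top [[181.6, 208.1], [185.7, 208.3], [185.0, 215.3], [180.9, 215.1], [184.4, 209.5], [188.4, 209.8], [187.7, 216.7], [183.6, 216.4]]
```

View pics/fit.png

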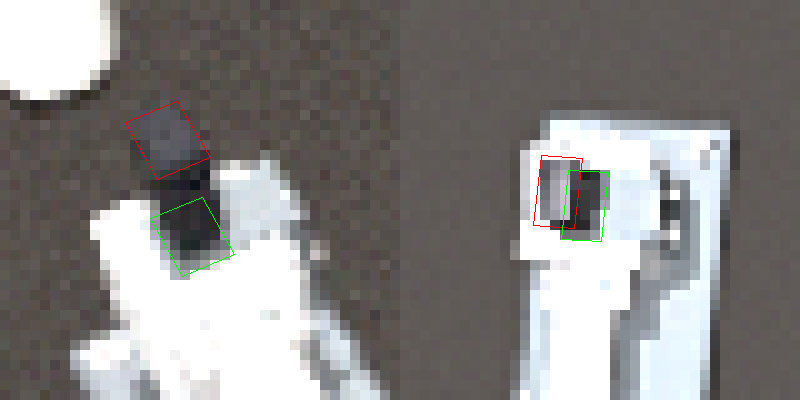

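View pics/sc1.png

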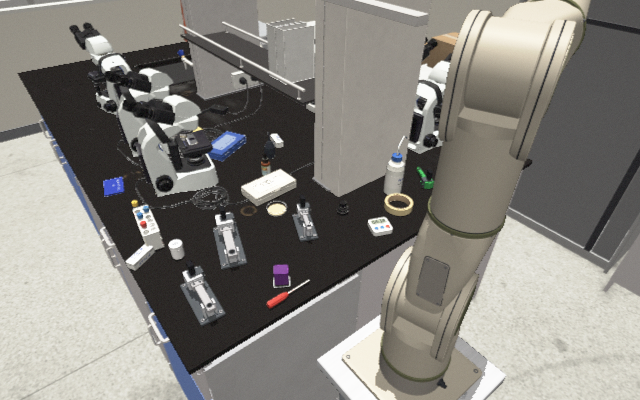

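Overlay: the boxes at knob (0.511, 0.292) with a top 109 mm up land on the dark knob in both views, so position and height agree. A beam or panel end sits near (0.33, −0.28, 0.65), so I'll retract close to the base before swinging past it.

Request:
play_rows:
  series:
    - [0,-0.3,0,0,0,0]
    - [0,-0.6,0,0,0,0]
    - [0,-0.9,0,0,0,0]
    - [0,-1,0,0,0,0]

```text
time: 3.05
ee_pos: [0.0916, -0.3096, 0.5542]
eef_rot: [0.99, 0.143, -0.0, -0.0]
ft_force: [-0.3, -0.6, 0.9]
width: 0.0437
grip_force: 0.0
```

```bash
cat >> h.py <<'E'
from scipy.spatial.transform import Rotation as Ro
def plan(wps,frm=None):
    """wps: (r or x, az or y, z, yaw_deg, polar?) -> rows from current pose"""
    s=status.read_state();p0=np.array(s['ee_pos']);R0=Ro.from_quat(s['eef_rot'])
    print('pos',p0.round(4),'yaw',np.degrees(np.arctan2(*R0.as_matrix()[:2,0][::-1])).round(1),'q',np.round(s['joint_positions'],2))
    for a,b,z,yaw,pol in wps:
        p=np.array([a*np.cos(np.radians(b)),a*np.sin(np.radians(b)),z]) if pol else np.array([a,b,z])
        d=R0.inv().apply(p-p0)/.15
        h=np.radians(yaw)/2;rv=(R0.inv()*Ro.from_quat([np.cos(h),np.sin(h),0,0])).as_rotvec(degrees=True)/30
        print(np.round(np.r_[d,rv],3).tolist())
E
python3 - <<'E'
from h import *
plan([(.295,a,.55,a+90,1) for a in(-70,-63,-56,-50,-44)])
E
```

```text
pos [ 0.0916 -0.3096  0.5542] yaw 16.5 q [ 1.28 -0.38 -0.09  1.85 -0.03  1.67 -0.09]
[0.121, -0.189, 0.028, -0.0, 0.0, -0.117]
[0.359, -0.218, 0.028, -0.0, 0.0, -0.351]
[0.592, -0.277, 0.028, -0.0, 0.0, -0.584]
[0.785, -0.349, 0.028, -0.0, 0.0, -0.784]
[0.969, -0.441, 0.028, -0.0, 0.0, -0.984]
```

Request:
play_rows:
  series:
    - [0.12,-0.19,0.03,0,0,-0.12]
    - [0.36,-0.22,0.03,0,0,-0.35]
    - [0.59,-0.28,0.03,0,0,-0.58]
    - [0.78,-0.35,0.03,0,0,-0.78]
    - [0.97,-0.44,0.03,0,0,-0.98]

```text
time: 3.55
ee_pos: [0.2143, -0.2068, 0.5492]
eef_rot: [0.92, 0.392, -0.0, -0.001]
ft_force: [0.4, -0.3, 0.2]
width: 0.0435
grip_force: 0.0
```

Request:
play_rows:
  series:
    - [0.27,-0.02,0,0,0,-0.27]
    - [0.54,-0.08,0,0,0,-0.53]
    - [0.77,-0.16,0,0,0,-0.77]
    - [0.98,-0.26,0,0,0,-1]

```text
time: 3.95
ee_pos: [0.2884, -0.0733, 0.5493]
eef_rot: [0.787, 0.617, -0.0, -0.001]
ft_force: [-1.2, -0.6, -0.1]
width: 0.0437
grip_force: 0.0
```

Request:
play_rows:
  series:
    - [0.27,-0.02,0,0,0,-0.27]
    - [0.54,-0.08,0,0,0,-0.53]
    - [0.77,-0.16,0,0,0,-0.77]
    - [0.98,-0.26,0,0,0,-1]

```text
time: 4.35
ee_pos: [0.2856, 0.0791, 0.5494]
eef_rot: [0.6, 0.8, -0.0, -0.001]
ft_force: [1.0, 0.5, -0.6]
width: 0.0435
grip_force: 0.0
```

```bash
python3 - <<'E'
from h import *
plan([(.30,23,.5,110,1),(.34,27,.48,118,1),(.38,29,.46,126,1),(.42,29.7,.44,132,1),(.45,29.8,.42,134,1)])
E
```

```text
pos [0.2856 0.0791 0.5494] yaw 106.2 q [ 0.41 -0.49 -0.51  1.88 -0.23  1.69  0.2 ]
[0.261, 0.011, 0.33, -0.002, -0.001, -0.126]
[0.449, 0.251, 0.463, -0.002, -0.002, -0.393]
[0.585, 0.495, 0.596, -0.001, -0.002, -0.66]
[0.678, 0.748, 0.729, -0.001, -0.002, -0.86]
[0.729, 0.941, 0.863, -0.001, -0.002, -0.926]
```

Request:
play_rows:
  series:
    - [0.26,0.01,0.15,0,0,-0.13]
    - [0.45,0.25,0.35,0,0,-0.39]
    - [0.58,0.5,0.55,0,0,-0.66]
    - [0.68,0.75,0.73,0,0,-0.86]
    - [0.73,0.94,0.86,0,0,-0.93]

```text
time: 4.85
ee_pos: [0.3919, 0.2234, 0.4188]
eef_rot: [0.39, 0.921, 0.0, -0.001]
ft_force: [-0.2, -1.3, 0.7]
width: 0.0438
grip_force: 0.0
```

```bash
python3 - <<'E'
from h import *
plan([(.42,.24,.42,141,0),(.45,.255,.41,148,0),(.48,.27,.41,155,0),(.505,.287,.405,161,0),(.5107,.292,.40,163.5,0)])
E
```

```text
pos [0.3919 0.2234 0.4188] yaw 134.1 q [ 0.21 -0.03 -0.8   1.84 -0.03  1.33  0.19]
[-0.051, 0.211, -0.008, 0.0, -0.004, -0.229]
[-0.119, 0.424, 0.059, 0.001, -0.004, -0.462]
[-0.186, 0.638, 0.058, 0.001, -0.004, -0.696]
[-0.221, 0.836, 0.092, 0.001, -0.004, -0.896]
[-0.224, 0.887, 0.125, 0.001, -0.004, -0.979]
```

Request:
play_rows:
  series:
    - [-0.05,0.21,0,0,0,-0.23]
    - [-0.12,0.42,0.06,0,0,-0.46]
    - [-0.19,0.64,0.06,0,0,-0.7]
    - [-0.22,0.84,0.09,0,0,-0.9]
    - [-0.22,0.89,0.12,0,0,-0.98]

```text
time: 5.35
ee_pos: [0.5126, 0.2909, 0.4005]
eef_rot: [0.145, 0.989, 0.001, -0.002]
ft_force: [-0.5, -0.4, -0.1]
width: 0.0438
grip_force: 0.0
```

```bash
python3 - <<'E'
from h import *
plan([(.5107,.292,.37,170,0),(.5107,.292,.33,175.5,0),(.5107,.292,.31,175.5,0),(.5107,.292,.30,175.5,0)])
E
```

```text
pos [0.5126 0.2909 0.4005] yaw 163.4 q [ 0.07  0.37 -0.84  1.53  0.27  1.37  0.49]
[0.013, 0.003, 0.203, 0.002, -0.007, -0.221]
[0.012, 0.003, 0.47, 0.002, -0.007, -0.404]
[0.012, 0.003, 0.603, 0.002, -0.007, -0.404]
[0.011, 0.003, 0.67, 0.002, -0.007, -0.404]
```

Request:
play_rows:
  series:
    - [0.01,0,0.2,0,-0.01,-0.22]
    - [0.01,0,0.45,0,-0.01,-0.4]
    - [0.01,0,0.6,0,-0.01,-0.4]
    - [0.01,0,0.67,0,-0.01,-0.4]
    - [0.01,0,0.67,0,-0.01,-0.4]

```text
time: 5.85
ee_pos: [0.5084, 0.2903, 0.3012]
eef_rot: [0.042, 0.999, -0.001, 0.001]
ft_force: [0.4, -0.9, -0.1]
width: 0.0433
grip_force: 0.0
```

```bash
python3 - <<'E'
from h import *
plan([(.5107,.292,.28,175.5,0),(.5107,.292,.26,175.5,0)])
S=vision.camera('scene');T=vision.camera('top')
g=[cv2.resize(S[235:315,155:235],(400,400),interpolation=cv2.INTER_CUBIC),cv2.resize(T[180:240,155:215],(400,400),interpolation=cv2.INTER_CUBIC)]
cv2.imwrite('pics/hover.png',np.clip(np.hstack(g).astype(int)*1.6,0,255).astype(np.uint8))
E
```

```text
pos [0.5084 0.2903 0.3012] yaw 175.2 q [ 0.07  0.45 -0.84  1.66  0.36  1.19  0.63]
[-0.014, 0.013, 0.141, -0.003, 0.005, -0.011]
[-0.014, 0.013, 0.274, -0.003, 0.005, -0.011]
```

View pics/hover.png

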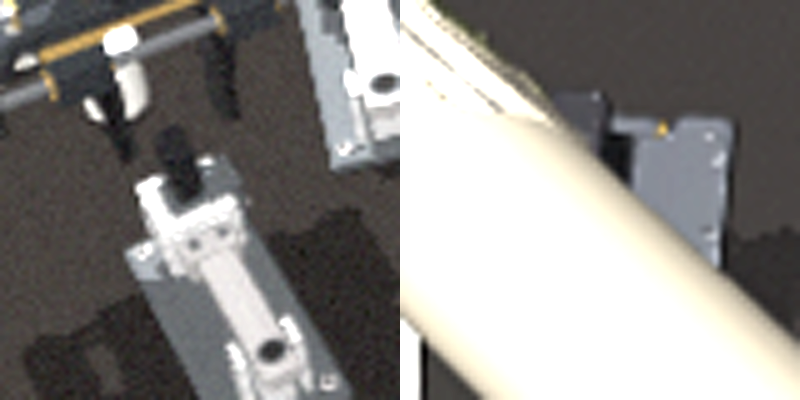

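Hover view: the open fingertips at crop (125,158) and (235,115) straddle the knob top at (172,135) across its 14 mm side. The way down is clear.

Request:
play_rows:
  series:
    - [-0.01,0.01,0.07,0,0,0]
    - [-0.01,0.01,0.14,0,0,0]
    - [-0.01,0.01,0.2,0,0,0]
    - [-0.01,0.01,0.26,0,0,0]
    - [-0.01,0.01,0.26,0,0,0]

```text
time: 6.45
ee_pos: [0.5103, 0.2916, 0.2621]
eef_rot: [0.042, 0.999, -0.001, 0.002]
ft_force: [-1.1, 1.0, -0.6]
width: 0.0433
grip_force: 0.0
```

Request:
play_rows:
  series:
    - [0,0,0,0,0,0]
    - [0,0,0,0,0,0]
    - [0,0,0,0,0,0]
    - [0,0,0,0,0,0]
    - [0,0,0,0,0,0]
  fingers: -1
  squeeze: 35

```text
time: 6.95
ee_pos: [0.5107, 0.292, 0.264]
eef_rot: [0.042, 0.999, -0.0, 0.003]
ft_force: [-1.1, 0.5, 1.1]
width: 0.0137
grip_force: 35.0
```

```bash
python3 - <<'E'
from h import *
s=status.read_state();print({k:np.round(s[k],3) for k in('ee_pos','ft_force','torque','width','grip_force')})
c,q=np.cos(np.radians(-4.5)),np.sin(np.radians(-4.5));p=s['ee_pos']
plan([(p[0]+q*d,p[1]-c*d,p[2],175.5,0) for d in(.006,.012,.018)])
E
```

```text
{'ee_pos': array([0.511, 0.292, 0.264]), 'ft_force': array([-1.105,  0.496,  1.145]), 'torque': array([-0.136, -0.11 ,  0.025]), 'width': np.float64(0.014), 'grip_force': np.float64(34.997)}
pos [0.5107 0.292  0.264 ] yaw 175.2 q [ 0.05  0.5  -0.82  1.69  0.4   1.12  0.6 ]
[-0.0, -0.04, 0.0, -0.001, 0.011, -0.01]
[-0.0, -0.08, 0.0, -0.001, 0.011, -0.01]
[-0.001, -0.12, 0.0, -0.001, 0.011, -0.01]
```

Request:
play_rows:
  series:
    - [0,-0.025,0,0,0,0]
    - [0,-0.05,0,0,0,0]
    - [0,-0.075,0,0,0,0]
    - [0,-0.1,0,0,0,0]
    - [0,-0.115,0,0,0,0]

```text
time: 7.45
ee_pos: [0.509, 0.275, 0.2639]
eef_rot: [0.042, 0.999, 0.0, 0.003]
ft_force: [1.1, 6.3, -2.7]
width: 0.0137
grip_force: 35.0
```

Request:
play_rows:
  series:
    - [0,0,0,0,0,0]
    - [0,0,0,0,0,0]

```text
time: 7.65
ee_pos: [0.5091, 0.2752, 0.2639]
eef_rot: [0.042, 0.999, 0.0, 0.003]
ft_force: [2.3, 5.5, -1.8]
width: 0.0137
grip_force: 35.0
```

Request:
play_rows:
  series:
    - [0,-0.007,0,0,0,0]
    - [0,-0.014,0,0,0,0]
    - [0,-0.014,0,0,0,0]
    - [0,-0.014,0,0,0,0]

```text
time: 8.05
ee_pos: [0.5089, 0.2732, 0.2639]
eef_rot: [0.042, 0.999, 0.001, 0.003]
ft_force: [0.4, 6.3, -2.7]
width: 0.0139
grip_force: 35.0
```

Request:
play_rows:
  series:
    - [0,-0.007,0,0,0,0]
    - [0,-0.012,0,0,0,0]
    - [0,-0.012,0,0,0,0]

```text
time: 8.35
ee_pos: [0.5087, 0.2714, 0.2639]
eef_rot: [0.042, 0.999, 0.001, 0.003]
ft_force: [1.3, 6.7, -2.0]
width: 0.0137
grip_force: 35.0
```

```bash
python3 - <<'E'
from h import *
S=vision.camera('scene');T=vision.camera('top')
s=status.read_state();print({k:np.round(s[k],3) for k in('ee_pos','ft_force','torque','width')})
g=[cv2.resize(S[235:315,155:235],(400,400),interpolation=cv2.INTER_CUBIC),cv2.resize(T[180:240,155:215],(400,400),interpolation=cv2.INTER_CUBIC)]
cv2.imwrite('pics/pull.png',np.clip(np.hstack(g).astype(int)*1.6,0,255).astype(np.uint8))
E
```

```text
{'ee_pos': array([0.509, 0.271, 0.264]), 'ft_force': array([ 1.2  ,  6.84 , -3.365]), 'torque': array([ 1.853, -0.504, -0.092]), 'width': np.float64(0.013)}
```

View pics/pull.png

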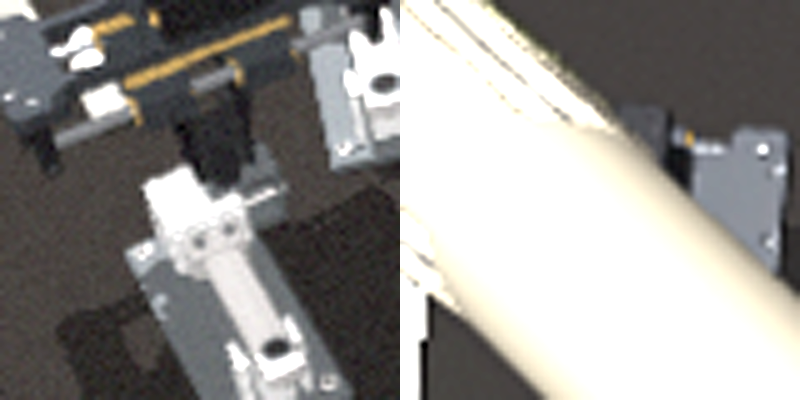

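Request:
play_rows:
  series:
    - [0,-0.005,0,0,0,0]
    - [0,-0.01,0,0,0,0]
    - [0,-0.01,0,0,0,0]

```text
time: 8.75
ee_pos: [0.5086, 0.2704, 0.2639]
eef_rot: [0.042, 0.999, 0.001, 0.003]
ft_force: [2.6, 9.3, -6.0]
width: 0.0141
grip_force: 35.0
```

Request:
play_rows:
  series:
    - [0,0.003,-0.04,0,0,0]
    - [0,0.003,-0.08,0,0,0]
    - [0,0.003,-0.12,0,0,0]
    - [0,0.003,-0.16,0,0,0]
    - [0,0.003,-0.2,0,0,0]

```text
time: 9.25
ee_pos: [0.5082, 0.2702, 0.2939]
eef_rot: [0.042, 0.999, 0.0, 0.002]
ft_force: [-0.9, -2.3, -0.3]
width: 0.0138
grip_force: 35.4
```

Request:
play_rows:
  series:
    - [0,0,-0.06,0,0,0]
    - [0,0,-0.14,0,0,0]
    - [0,0,-0.24,0,0,0]
    - [0,0,-0.34,0,0,0]
    - [0,0,-0.44,0,0,0]

```text
time: 9.75
ee_pos: [0.5083, 0.2699, 0.3614]
eef_rot: [0.042, 0.999, -0.0, 0.003]
ft_force: [0.9, -0.1, -2.3]
width: 0.0139
grip_force: 35.0
```

Request:
play_rows:
  series:
    - [0,0,-0.08,0,0,0]
    - [0,0,-0.14,0,0,0]
    - [0,0,-0.16,0,0,0]
    - [0,0,-0.16,0,0,0]
    - [0,0,-0.16,0,0,0]

```text
time: 10.25
ee_pos: [0.5081, 0.2698, 0.3832]
eef_rot: [0.042, 0.999, -0.001, 0.002]
ft_force: [-0.2, -0.2, -3.4]
width: 0.0139
grip_force: 35.0
```

```bash
python3 - <<'E'
from h import *
S=vision.camera('scene');s=status.read_state();print({k:np.round(s[k],4) for k in('time','ee_pos','eef_rot','ft_force','torque','width','joint_vel')})
cv2.imwrite('pics/lift.png',cv2.resize(S[190:330,120:300],(771,600),interpolation=cv2.INTER_CUBIC))
E
```

```text
{'time': np.float64(10.3), 'ee_pos': array([0.508 , 0.2698, 0.3831]), 'eef_rot': array([ 4.190e-02,  9.991e-01, -7.000e-04,  2.100e-03]), 'ft_force': array([ 0.1375, -0.5249, -3.3815]), 'torque': array([ 0.0504, -0.0913, -0.0451]), 'width': np.float64(0.0137), 'joint_vel': array([ 0.0012,  0.004 ,  0.0005, -0.0001,  0.0004,  0.0025,  0.0009])}
```

View pics/lift.png

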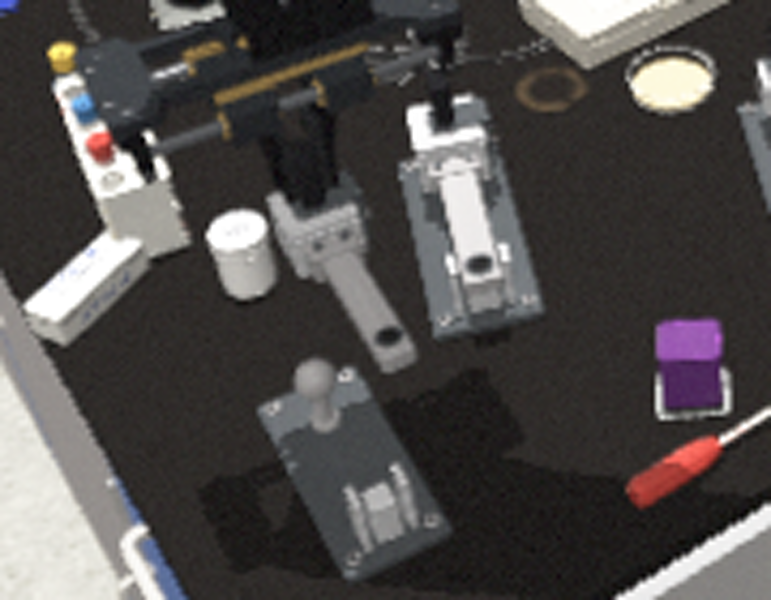

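The coupler hangs free and level at crop (340,270), with its ball bare at (315,380). The other stands and the bystanders are undisturbed. The rise is 119 mm and the arm carries 3.4 N, which fits 0.36 kg.

```bash
python3 -c "from bench import job;print(job.close_job())"
```

```text
the job is handed in; nothing more can be done
None
```

The middle coupler is unlatched and lifted about 12 cm straight up off its ball; it was held still and looked level when I handed the job in at about 10 s, with the other two couplers still on their balls and nothing else visibly disturbed.

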